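# Gather the brass natches in the tote's red corner

## Task

Pick up the blue tote by its wooden bar and tip it so that all four brass natches slide together into the red corner, ready for me to scoop them out there. Finish still holding the tote in the air and still, visibly tilted with the red corner the lowest, and even that corner at least 10 cm above the table top; do not put it down or let go. Do not spill a natch, and leave the other things on the bench where they are.

Things in the scene. Friction and masses are not known exactly. Their poses are not given: they have to be found in the camera images.
- tote: blue plastic tote, 128 mm (x) x 178 mm (y) outside, walls 50 mm high, floor and walls 4 mm thick, loose, 0.27 to 0.41 kg empty. Origin: centre of its underside, z up. A wooden grip bar on a steel upright at each end runs along y over the middle. The +x, +y corner is red inside and out.
- tote_grip (a point): middle of the tote's wooden grip bar, 100 mm above the tote's underside; axes as the tote's. The bar runs along y and is 22 mm wide (x), 24 mm tall (88 to 112 mm above the underside), 186 mm long: pinch it across x
- red_corner_in (a point): the red corner inside the tote: where the top of the floor meets the two inner wall faces, 60 mm in x and 85 mm in y from the tote's middle, 4 mm above its underside
- red_corner_under (a point): the red corner's outermost point on the tote's underside, 64 mm in x and 89 mm in y from the tote's middle
- natch_1: brass natch 1 of 4 (mould locating key): round 22 mm flange with a dome, 13 mm high, 25 g, loose in the tote; origin at the centre of the flange's underside. Slides freely on the smooth plastic once the floor leans about 10 to 14 degrees
- natch_2: brass natch 2 of 4 (mould locating key): round 22 mm flange with a dome, 13 mm high, 25 g, loose in the tote; origin at the centre of the flange's underside. Slides freely on the smooth plastic once the floor leans about 10 to 14 degrees
- natch_3: brass natch 3 of 4 (mould locating key): round 22 mm flange with a dome, 13 mm high, 25 g, loose in the tote; origin at the centre of the flange's underside. Slides freely on the smooth plastic once the floor leans about 10 to 14 degrees
- natch_4: brass natch 4 of 4 (mould locating key): round 22 mm flange with a dome, 13 mm high, 25 g, loose in the tote; origin at the centre of the flange's underside. Slides freely on the smooth plastic once the floor leans about 10 to 14 degrees
- sanding_block: brown cork-like sanding block, 66 x 110 x 31 mm, lying flat; bystander, leave alone
- wedge_3: loose wooden wedge, 32 x 90 x 22 mm; bystander, leave alone
- test_tile_4: cream plaster test tile lying flat, 39 x 48 x 17 mm; bystander, leave alone
- upright_mould_edge (a point): fixed: front left edge, 0.2 m up, of the heavy stone mould that stands upright on the right; it is 0.46 m high and reaches 0.6 m back (+x) and 0.13 m to the right (-y) from here. Keep the gripper off it
- flat_mould_corner (a point): fixed: front right corner, 90 mm up, of the flat stone mould on its board; it reaches 0.39 m back (+x) and 0.47 m to the left (+y) from here

How it is judged:
At the end, for the whole second after the job is handed in: Gripper holds the tote (over 1 N), still (under 3 cm/s), tilted over 0.2 rad, its x and y axes both dipping over 0.08 rad so the red corner is lowest; that corner's underside over 10 cm above the table; all four natches at rest within 85 mm of the red corner's inside (distance between each of natch_1, natch_2, natch_3, natch_4 and red_corner_in below 0.085 m and linear speed of each of natch_1, natch_2, natch_3, natch_4, tote below 0.03 m/s and angle between tote's own z axis and vertical above 0.2 rad and angle between tote's own x axis and vertical above 1.65 rad and angle between tote's own y axis and vertical above 1.65 rad and height (world z) of red_corner_under above 0.1 m and contact force between the fingers and tote above 1 N); the arm keeps its last pose, push and grip.
It fails at once if a brass natch comes out of the tote (distance between any of natch_1, natch_2, natch_3, natch_4 and tote above 0.135 m).
It fails at once if a bystander (sanding block, wedge, cream tile) is pushed more than 20 mm (distance of any of sanding_block, wedge_3, test_tile_4 from where it was at the start of the episode above 0.02 m).
It also fails if it takes over 35 s, if anything falls off the work surface, if the arm or the gripper's body presses on something with over 40 N, if the wrist force passes 120 N, or if a joint passes its speed limit or range.

## Robot

A 6-joint arm with a two-finger parallel gripper is mounted at the origin on a cart in front of the work surface, level with it; the furniture and walls round the work are solid. World frame = base frame: x ahead of the robot, y to its left, z up, the work surface at z = 0. Lengths are in m, angles in rad, forces in N, time in s.
With the tool pointing down it reaches from about 0.225 to 0.875 m from the base axis. Payload 3.4 kg.
Tool frame: the origin (TCP) lies at the very end of the fingers, on their centre line; the grasp point (between the pads) lies behind it (manip.grasp_offset is the z of the grasp point in the tool frame, in m); z points along the fingers, y is the line along which they close (so a half turn about z gives the same grasp; the last joint's range is limited). The gripper opens to 85 mm and grips with 20 to 120 N. Pads are 22 mm wide; open, the fingers measure 114 mm over their backs; the gripper's body (76 mm by 85 mm) begins 54 mm behind the grasp point. The pads swing forward as they close: fully open they stand 13 mm farther back than shut.
Start: joints at [-1.367, 0.276, 1.505, -0, 1.361, -0.121], TCP at [0.183, -0.545, 0.231] pointing down, gripper open.
Joint ranges: [-2.89, 2.89], [-0.75, 2.08], [0.22, 2.7], [-1.18, 4.32], [0.11, 2.71], [-2.7, 2.7]. Speed limits (rad/s): [2.57, 2.57, 3.14, 3.14, 3.14, 3.14].

## Interface

Orientations are given as a unit quaternion [w, x, y, z].
In Python, from rig import manip gives the robot as it stands.
- The arm moves only by the shell command python3 -m pendant 'ROWS' [FORCE]. ROWS is JSON, a list of rows, each an object of numbers: "dx", "dy", "dz": the shift along the tool's x, y, z in m; "rx", "ry", "rz": the turn, a rotation vector about the tool's x, y, z in degrees; "hand": the finger opening in m, from 0 to 0.0854. In form: [{"dx": .., "dy": .., "dz": .., "rx": .., "ry": .., "rz": .., "hand": ..}, ...]. A call has 1 to 12 rows; each row shifts and turns the commanded pose from where the row before left it, along the tool's axes as they then stand; what a row does not reach is not made up. A row lasts 1/12 s, in which the tool goes at most 41.7 mm and 7.16 degrees, less where a joint would pass 70% of its speed; a pose out of reach is approached as far as the arm can. A call is refused whole if a number of a shift passes 0.0417 or a number of a turn 7.16, either way. A call with a gripper value outside its range is refused whole. The fingers move at their own pace and stop on an object; FORCE is the grip in N (left out, the last holds). Time passes only in rows, so rows that do not move let the fingers close. It gives the time, the measured TCP pose, the force, the opening and the grip force at its end, in the units of the state.
- manip.get_state(): the state, without advancing time (a new reading comes with each control period).
- manip.get_image(name): name is "scene" or "side" or "wrist"; returns a dict with "frame" (480x640x3 uint8, red, green, blue), "fx", "fy", "cx", "cy" (pixels), "position" and "attitude" of the camera in the world; the wrist camera has in their place "mount" (4x4, takes a point from camera to tool coordinates, whose origin is the TCP and whose axes are the flange's). Camera axes: x right, y up, looking along -z (the intrinsics and any distortion apply to the point x, -y, -z); pixel columns grow to the right and rows downward; lengths in m; the calibration is good to about 2 mm. A picture is of the moment at which its call begins: read the wrist's pose just before it. There is no depth.
- manip.sign_off(): hands the job in; it is judged then, once.
The state is a dict: "clock": time; "qpos": joint angles; "qd": joint speeds; "effort": joint torques, N m; "position": TCP position; "ee_rot": TCP orientation; "contact_force": force on the tool from outside, world axes, zero at the start; "moment": the same for the moment, N m; "width": finger opening in m; "gripper_force": force on a finger pad.
Only numpy, scipy, OpenCV 4.12 (cv2) and the standard library are available. Lean on these libraries where they do the work, as an engineer would, in place of code of your own. Each camera call takes 0.05 s, during which the arm holds its last target. There are 200 camera calls.

## Working session

There is one attempt and no reset: what is moved stays moved. The work goes in short steps, Python scripts to look and compute and a shell command to move; the robot and the scene stay as the last step left them, time stands still between calls to the robot, and variables do not carry over. Pictures are saved under pics/ and viewed, at most 10 in all, crops included, and the job is handed in when it is done.

```bash
ls; mkdir -p pics; cat > h.py <<'E'
import numpy as np, cv2
from rig import manip
def grab(n,f):
    s=manip.get_state(); d=manip.get_image(n); cv2.imwrite('pics/'+f,d['frame'][:,:,::-1]); return s,d
E
python3 - <<'E'
from h import *
import pickle
o={}
for n in ['scene','side','wrist']:
    s,d=grab(n,n+'0.png'); o[n]=(s,d); print(n,{k:v for k,v in d.items() if k!='frame'})
print(s, manip.grasp_offset)
pickle.dump(o,open('o.pkl','wb'))
E
```

```text
pics
scene {'fx': 605.3857623751834, 'fy': 605.3857623751834, 'cx': 318.34114936189553, 'cy': 246.58178337310625, 'position': array([-0.25306613,  0.23973412,  0.55369929]), 'attitude': array([-0.41144852, -0.2778634 ,  0.47646558,  0.72559121])}
side {'fx': 474.91753896438524, 'fy': 474.91753896438524, 'cx': 319.38431427628166, 'cy': 230.2974177930214, 'position': array([0.22155797, 0.30507313, 0.70651236]), 'attitude': array([-0.23217317, -0.11280029,  0.39058689,  0.88363657])}
wrist {'fx': 369.4434805591884, 'fy': 369.4434805591884, 'cx': 315.28247608657716, 'cy': 238.08697504699896, 'mount': array([[-2.97120331e-04,  9.60075479e-01,  2.79740928e-01,
         7.12389216e-02],
       [ 9.99999908e-01,  1.98655718e-04,  3.80336982e-04,
        -1.51194475e-04],
       [ 3.09580076e-04,  2.79741015e-01, -9.60075449e-01,
        -1.42285876e-01],
       [ 0.00000000e+00,  0.00000000e+00,  0.00000000e+00,
         1.00000000e+00]])}
{'clock': 0.1, 'qpos': array([-1.36699025e+00,  2.76531491e-01,  1.50605475e+00, -1.34873549e-05,
        1.36068859e+00, -1.20997146e-01]), 'qd': array([-1.11598814e-03, -2.53607550e-04, -3.71229785e-03, -3.01110541e-04,
        6.53102996e-04, -2.13321024e-05]), 'effort': array([ 8.80904408e-04, -4.17699623e+01, -2.46405387e+01, -3.19446663e-04,
        5.80639797e-03,  1.30888665e-05]), 'position': array([ 0.18338703, -0.54445343,  0.23050715]), 'ee_rot': array([-8.40096727e-04,  9.86841239e-01,  1.61690016e-01, -4.14034897e-05]), 'contact_force': array([ 0.27480271, -0.90147954,  0.58483052]), 'moment': array([-0.01958135, -0.00341863, -0.01878128]), 'gripper_force': 0.0, 'width': 0.08544622382497345} -0.0187
```

View pics/scene0.png

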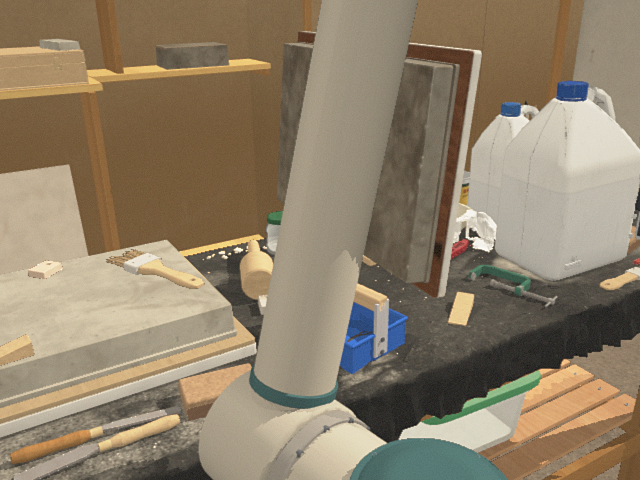

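View pics/side0.png

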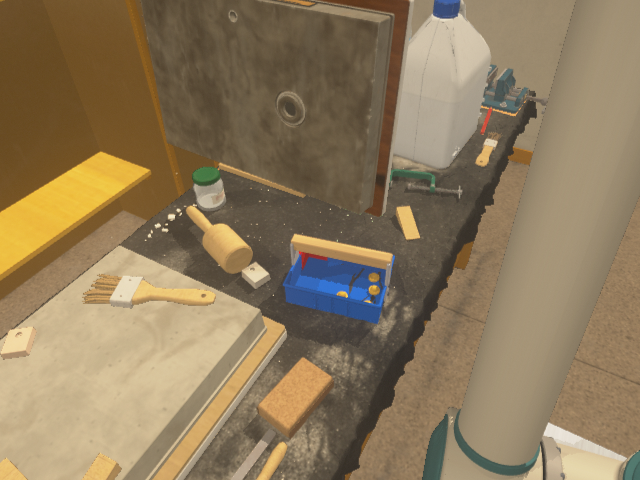

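The scene view has the arm in the way, with the tote at about (370,335). In the side view the bar runs from (292,241) to (391,257) and the red corner is at far left, about (312,256). The tile is at (256,274), the wedge at (407,222) and the sanding block at (295,395). Next I'll measure the bar.

```bash
cat >> h.py <<'E'
from scipy.spatial.transform import Rotation as R
q2R=lambda q:R.from_quat(np.r_[q[1:],q[0]]).as_matrix()
def campose(s,d):
    if 'mount' in d:
        T=np.eye(4);T[:3,:3]=q2R(s['ee_rot']);T[:3,3]=s['position'];T=T@d['mount'];return T[:3,:3],T[:3,3]
    return q2R(d['attitude']),np.array(d['position'])
def ray(s,d,u,v):
    M,p=campose(s,d); r=M@np.array([(u-d['cx'])/d['fx'],-(v-d['cy'])/d['fy'],-1]); return p,r/np.linalg.norm(r)
def onz(s,d,u,v,z):
    p,r=ray(s,d,u,v); return p+r*(z-p[2])/r[2]
def proj(s,d,X):
    M,p=campose(s,d); c=M.T@(np.array(X)-p); return d['cx']+d['fx']*c[0]/-c[2], d['cy']-d['fy']*c[1]/-c[2]
def tri(a,b):
    (p,r),(q,t)=a,b; k=np.linalg.lstsq(np.c_[r,-t],q-p,rcond=None)[0]; A=p+k[0]*r;B=q+k[1]*t
    return (A+B)/2,np.linalg.norm(A-B)
E
python3 - <<'E'
from h import *
import pickle
o=pickle.load(open('o.pkl','rb'))
s,d=o['side']
# bar mask in side
hsv=cv2.cvtColor(d['frame'],cv2.COLOR_RGB2HSV)
m=cv2.inRange(hsv,(12,70,110),(28,255,255))
m[:,:285]=0;m[:225]=0;m[270:]=0;m[:,396:]=0
n,l,st,c=cv2.connectedComponentsWithStats(m);i=1+st[1:,4].argmax();print(st[i])
cn=max(cv2.findContours((l==i).astype('uint8'),0,2)[0],key=len)
print(cv2.minAreaRect(cn)); print(cv2.approxPolyDP(cn,3,True)[:,0].tolist())
b=cv2.inRange(hsv,(105,120,60),(125,255,255));b[:220]=0;b[340:]=0;b[:,:270]=0;b[:,400:]=0
cn=max(cv2.findContours(b,0,2)[0],key=cv2.contourArea);hl=cv2.convexHull(cn);print(cv2.approxPolyDP(hl,3,True)[:,0].tolist())
for p in [(291,240),(391,257)]: print(onz(s,d,*p,.112))
c=d['frame'][220:340,260:420];w=o['wrist'][1]['frame']
w=cv2.resize(w,(400,300))
im=np.zeros((480,640,3),'uint8')
cv2.imwrite('pics/c.png',cv2.resize(c,(800,600),interpolation=2)[:,:,::-1])
E
```

```text
[ 290  232  103   37 1721]
((340.7535400390625, 249.7799835205078), (103.36351776123047, 19.04767608642578), 11.738572120666504)
[[290, 240], [295, 250], [382, 268], [391, 262], [390, 252], [302, 232], [294, 233]]
[[299, 255], [385, 270], [386, 287], [377, 322], [286, 301], [283, 283]]
[ 0.59202185 -0.21340291  0.112     ]
[ 0.41467507 -0.26124545  0.112     ]
```

View pics/c.png

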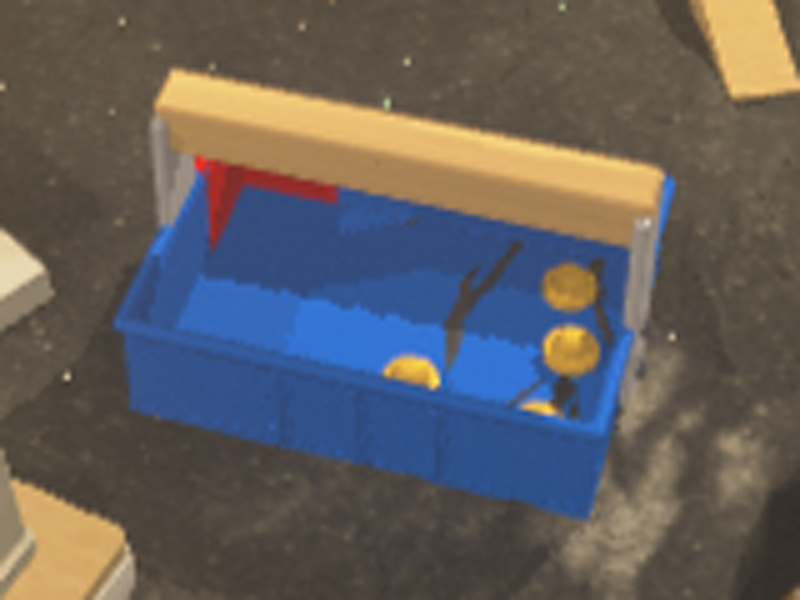

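View pics/wrist0.png

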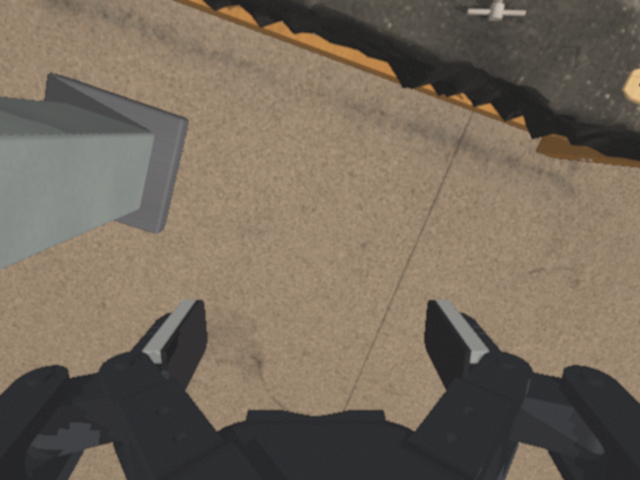

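The crop shows the bar clearly, with its top strip from (291,237) to (391,257). The red corner is at the far end on the −y side, and the four natches are at the near end. The wrist camera sees only the cart gap. Next I'll check the mould edge and the bystanders, then cross-check the bar in the scene view.

```bash
python3 - <<'E'
from h import *
import pickle
o=pickle.load(open('o.pkl','rb'))
s,d=o['side']; s2,d2=o['scene']
A=onz(s,d,292.5,237,.112);B=onz(s,d,391,257.5,.112);print('bar',A,B,np.linalg.norm(A-B),(A+B)/2,np.degrees(np.arctan2(*(A-B)[1::-1])))
print('scene proj of bar ends',proj(s2,d2,A),proj(s2,d2,B))
# near end bar by two views: scene pixel ~ top near end corner
hsv=cv2.cvtColor(d2['frame'],cv2.COLOR_RGB2HSV);m=cv2.inRange(hsv,(12,60,110),(28,255,255));m[:,:352]=0;m[:280]=0;m[310:]=0;m[:,400:]=0
cn=max(cv2.findContours(m,0,2)[0],key=cv2.contourArea);print(cv2.approxPolyDP(cn,2,True)[:,0].tolist())
for n,p,z in [('floor mould corner',(383,214),0),('wedge',(407,222),.011),('block',(295,395),.031),('tile',(256,274),.017),('flatmould',(265,325),.09),('totebase near left',(378,322),0),('totebase farleft',(286,301),0)]: print(n,onz(s,d,*p,z).round(3))
E
```

```text
bar [ 0.59393581 -0.22156835  0.112     ] [ 0.41418163 -0.26011174  0.112     ] 0.18384003707750596 [ 0.50405872 -0.24084005  0.112     ] 12.10226384060386
scene proj of bar ends (np.float64(302.96423626098596), np.float64(263.30182962740844)) (np.float64(381.42841396197997), np.float64(299.04160525213103))
[[357, 283], [353, 301], [373, 309], [376, 302], [380, 304], [381, 309], [387, 297]]
floor mould corner [ 0.523 -0.487  0.   ]
wedge [ 0.46  -0.475  0.011]
block [0.45  0.007 0.031]
tile [ 0.659 -0.18   0.017]
flatmould [ 0.536 -0.046  0.09 ]
totebase near left [ 0.405 -0.203  0.   ]
totebase farleft [ 0.579 -0.163  0.   ]
```

```bash
python3 -m pendant '[{"dx":0.0334,"dy":-0.0155,"hand":0.0854},{"dx":0.0334,"dy":-0.0155},{"dx":0.0334,"dy":-0.0155},{"dx":0.0334,"dy":-0.0155},{"dx":0.0334,"dy":-0.0155},{"dx":0.0334,"dy":-0.0155},{"dx":0.0334,"dy":-0.0155},{"dx":0.0334,"dy":-0.0155},{"dx":0.0334,"dy":-0.0155},{"dx":0.0334,"dy":-0.0155},{"dx":0.0334,"dy":-0.0155},{"dx":0.0334,"dy":-0.0155}]' && python3 -m pendant '[{"rz":6},{},{},{}]'
python3 - <<'E'
from h import *
import pickle
s,d=grab('wrist','w1.png'); pickle.dump((s,d),open('w1.pkl','wb')); print(s['position'],s['qpos'])
E
```

```text
[ 0.18341521 -0.54456148  0.23063582] [-1.36697232e+00  2.76457732e-01  1.50583737e+00 -2.61087624e-05
  1.36066558e+00 -1.20996536e-01]invalid input
```

View pics/w1.png

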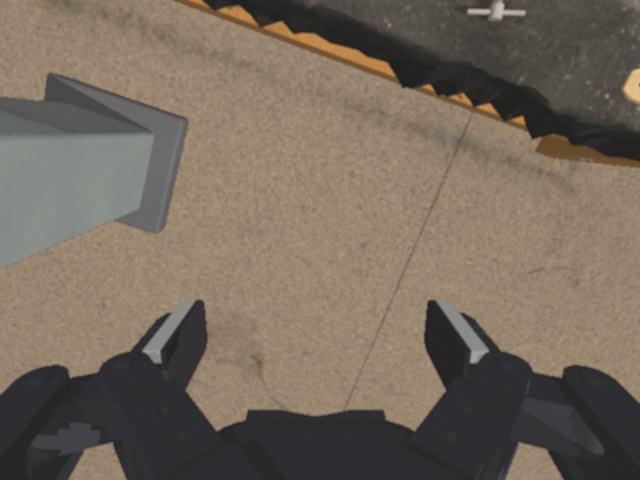

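The call was refused, so nothing moved and the picture is unchanged. The rows probably need every key, so I'll start with one row.

```bash
python3 -m pendant '[{"dx":0.0334,"dy":-0.0155,"dz":0,"rx":0,"ry":0,"rz":0,"hand":0.0854}]'
```

```text
clock: 0.28
position: [0.207, -0.5238, 0.2306]
ee_rot: [0.002, 0.987, 0.159, -0.002]
contact_force: [0.7, -0.5, 0.4]
width: 0.0851
gripper_force: 0.0
```

```bash
python3 -m pendant '[{"dx":0.0334,"dy":-0.0155,"dz":0,"rx":0,"ry":0,"rz":0,"hand":0.0854},{"dx":0.0334,"dy":-0.0155,"dz":0,"rx":0,"ry":0,"rz":0,"hand":0.0854},{"dx":0.0334,"dy":-0.0155,"dz":0,"rx":0,"ry":0,"rz":0,"hand":0.0854},{"dx":0.0334,"dy":-0.0155,"dz":0,"rx":0,"ry":0,"rz":0,"hand":0.0854},{"dx":0.0334,"dy":-0.0155,"dz":0,"rx":0,"ry":0,"rz":0,"hand":0.0854},{"dx":0.0334,"dy":-0.0155,"dz":0,"rx":0,"ry":0,"rz":0,"hand":0.0854},{"dx":0.0334,"dy":-0.0155,"dz":0,"rx":0,"ry":0,"rz":0,"hand":0.0854},{"dx":0.0334,"dy":-0.0155,"dz":0,"rx":0,"ry":0,"rz":0,"hand":0.0854},{"dx":0.0334,"dy":-0.0155,"dz":0,"rx":0,"ry":0,"rz":0,"hand":0.0854},{"dx":0.0334,"dy":-0.0155,"dz":0,"rx":0,"ry":0,"rz":0,"hand":0.0854},{"dx":0.0334,"dy":-0.0155,"dz":0,"rx":0,"ry":0,"rz":0,"hand":0.0854},{"dx":0,"dy":0,"dz":0,"rx":0,"ry":0,"rz":6,"hand":0.0854}]' && python3 -m pendant '[{"dx":0,"dy":0,"dz":0,"rx":0,"ry":0,"rz":0,"hand":0.0854},{"dx":0,"dy":0,"dz":0,"rx":0,"ry":0,"rz":0,"hand":0.0854}]'
python3 - <<'E'
from h import *
import pickle
s,d=grab('wrist','w2.png'); pickle.dump((s,d),open('w2.pkl','wb')); print(s['position'],s['qpos'])
E
```

```text
clock: 1.28
position: [0.5083, -0.2359, 0.2311]
ee_rot: [-0.001, 0.994, 0.112, 0.002]
contact_force: [-0.1, -0.9, -0.6]
width: 0.0858
gripper_force: 0.0
clock: 1.45
position: [0.5038, -0.2406, 0.231]
ee_rot: [0.0, 0.994, 0.111, -0.001]
contact_force: [0.3, -0.7, -0.2]
width: 0.0853
gripper_force: 0.0
[ 0.50379022 -0.24055428  0.23098693] [-5.69592972e-01  2.51396463e-01  1.54035183e+00 -8.06884455e-04
  1.35063251e+00  7.77977473e-01]
```

View pics/w2.png

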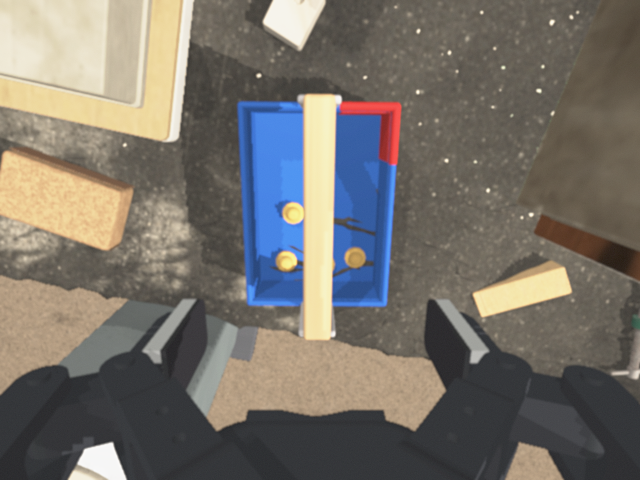

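The wrist view shows the bar upright in the picture: its far end spans (304–337, 95) and its near end (305–331, 338). The red corner is at (390,110), with the natches at (292,212), (287,261), (355,258) and one under the bar. I'll triangulate the bar against the side view.

```bash
python3 - <<'E'
from h import *
import pickle
s,d=pickle.load(open('w2.pkl','rb'));s1,d1=pickle.load(open('o.pkl','rb'))['side']
hsv=cv2.cvtColor(d['frame'],cv2.COLOR_RGB2HSV);m=cv2.inRange(hsv,(10,40,140),(30,200,255));m[:,:296]=0;m[:,345:]=0;m[345:]=0;m[:85]=0
m=cv2.morphologyEx(m,cv2.MORPH_OPEN,np.ones((9,9)))
cn=max(cv2.findContours(m,0,2)[0],key=cv2.contourArea);q=cv2.approxPolyDP(cn,4,True)[:,0];print(q.tolist())
for a,b in [((304.5,95),(291,240)),((337,95),(295,233)),((331,338),(392,253))]:
    print(tri(ray(s,d,*a),ray(s1,d1,*b)))
P=[onz(s,d,u,v,.112) for u,v in [(304.5,95),(337,95),(305,338),(331,338)]]
for p in P: print(p)
c=np.mean(P,axis=0);dr=(P[0]+P[1]-P[2]-P[3])/2;print(c,np.linalg.norm(dr),np.degrees(np.arctan2(dr[1],dr[0])))
M=q2R(s['ee_rot']);print('tool x ang',np.degrees(np.arctan2(M[1,0],M[0,0])),'delta tool',M.T@(c-s['position']), 'toolz',M[:,2])
E
```

```text
[[305, 94], [304, 207], [296, 208], [296, 218], [304, 219], [303, 344], [330, 344], [333, 94]]
(array([ 0.59273531, -0.21303536,  0.11202532]), np.float64(0.0016002808470725416))
(array([ 0.59755391, -0.2341273 ,  0.11037069]), np.float64(0.0018349688130962908))
(array([ 0.4182697 , -0.27307471,  0.10935924]), np.float64(0.0013245548534731866))
[ 0.59342756 -0.21262332  0.112     ]
[ 0.59818495 -0.23359403  0.112     ]
[ 0.41577346 -0.25181115  0.112     ]
[ 0.4203787  -0.27209331  0.112     ]
[ 0.50694117 -0.24253045  0.112     ] 0.18192536173478663 12.328341628640537
tool x ang 12.800015329609975 delta tool [0.00276737 0.00262622 0.1189839 ] toolz [-1.08829871e-03 -2.38089029e-04 -9.99999379e-01]
```

Bar top measures z ≈ 0.111 against 0.112 given, and the length is 182 mm against 186. Both agree, so I'll descend 0.150 m and close.

```bash
python3 -m pendant '[{"dx":0.003,"dy":0.0026,"dz":0.02,"rx":0,"ry":0,"rz":0.4,"hand":0.0854},{"dx":0,"dy":0,"dz":0.026,"rx":0,"ry":0,"rz":0,"hand":0.0854},{"dx":0,"dy":0,"dz":0.026,"rx":0,"ry":0,"rz":0,"hand":0.0854},{"dx":0,"dy":0,"dz":0.026,"rx":0,"ry":0,"rz":0,"hand":0.0854},{"dx":0,"dy":0,"dz":0.026,"rx":0,"ry":0,"rz":0,"hand":0.0854},{"dx":0,"dy":0,"dz":0.018,"rx":0,"ry":0,"rz":0,"hand":0.0854},{"dx":0,"dy":0,"dz":0.008,"rx":0,"ry":0,"rz":0,"hand":0.0854},{"dx":0,"dy":0,"dz":0,"rx":0,"ry":0,"rz":0,"hand":0.0854},{"dx":0,"dy":0,"dz":0,"rx":0,"ry":0,"rz":0,"hand":0.0854}]'
python3 -m pendant '[{"dx":0,"dy":0,"dz":0,"rx":0,"ry":0,"rz":0,"hand":0.04},{"dx":0,"dy":0,"dz":0,"rx":0,"ry":0,"rz":0,"hand":0.03},{"dx":0,"dy":0,"dz":0,"rx":0,"ry":0,"rz":0,"hand":0.01},{"dx":0,"dy":0,"dz":0,"rx":0,"ry":0,"rz":0,"hand":0.0},{"dx":0,"dy":0,"dz":0,"rx":0,"ry":0,"rz":0,"hand":0.0},{"dx":0,"dy":0,"dz":0,"rx":0,"ry":0,"rz":0,"hand":0.0},{"dx":0,"dy":0,"dz":0,"rx":0,"ry":0,"rz":0,"hand":0.0},{"dx":0,"dy":0,"dz":0,"rx":0,"ry":0,"rz":0,"hand":0.0}]' 100
```

```text
clock: 2.25
position: [0.5074, -0.2436, 0.0818]
ee_rot: [0.0, 0.994, 0.106, 0.0]
contact_force: [0.5, -0.4, -0.7]
width: 0.0853
gripper_force: 0.0
clock: 2.92
position: [0.5079, -0.2427, 0.0821]
ee_rot: [0.0, 0.994, 0.106, 0.001]
contact_force: [-0.9, 1.4, 5.7]
width: 0.0203
gripper_force: 99.3
```

Gripped: 20 mm opening, 99 N. I'll lift gently.

```bash
python3 -m pendant '[{"dx":0,"dy":0,"dz":-0.006,"rx":0,"ry":0,"rz":0,"hand":0},{"dx":0,"dy":0,"dz":-0.012,"rx":0,"ry":0,"rz":0,"hand":0},{"dx":0,"dy":0,"dz":-0.02,"rx":0,"ry":0,"rz":0,"hand":0},{"dx":0,"dy":0,"dz":-0.025,"rx":0,"ry":0,"rz":0,"hand":0},{"dx":0,"dy":0,"dz":-0.025,"rx":0,"ry":0,"rz":0,"hand":0},{"dx":0,"dy":0,"dz":-0.025,"rx":0,"ry":0,"rz":0,"hand":0},{"dx":0,"dy":0,"dz":-0.025,"rx":0,"ry":0,"rz":0,"hand":0},{"dx":0,"dy":0,"dz":-0.025,"rx":0,"ry":0,"rz":0,"hand":0},{"dx":0,"dy":0,"dz":-0.025,"rx":0,"ry":0,"rz":0,"hand":0},{"dx":0,"dy":0,"dz":-0.025,"rx":0,"ry":0,"rz":0,"hand":0},{"dx":0,"dy":0,"dz":-0.02,"rx":0,"ry":0,"rz":0,"hand":0},{"dx":0,"dy":0,"dz":-0.01,"rx":0,"ry":0,"rz":0,"hand":0}]'
python3 - <<'E'
from h import *
s=manip.get_state()
c=np.cos;M=q2R(s['ee_rot'])
for t in (25,30):
  N=M@R.from_euler('y',-t,degrees=True).as_matrix(); print('ry -',t,'toolx z',N[2,0])
  N=M@R.from_euler('x',t,degrees=True).as_matrix(); print('rx +',t,'tooly z',N[2,1])
print(s['contact_force'],s['moment'],s['qpos'])
E
```

```text
clock: 3.92
position: [0.5078, -0.2429, 0.3263]
ee_rot: [0.001, 0.994, 0.106, 0.001]
contact_force: [-0.1, -0.6, -4.5]
width: 0.0201
gripper_force: 98.3
ry - 25 toolx z -0.42112204310539203
rx + 25 tooly z -0.4209660355869166
ry - 30 toolx z -0.4985699929556272
rx + 30 tooly z -0.4984209194553069
[-0.06840526 -0.63453885 -4.52961788] [-0.0044895  -0.09159679  0.04964068] [-5.69632550e-01  2.18824520e-01  1.35274313e+00 -1.28036281e-04
  1.56757088e+00  7.87972534e-01]
```

```bash
python3 -m pendant '[{"dx":-0.001,"dy":-0.003,"dz":0,"rx":0,"ry":0,"rz":0,"hand":0},{"dx":-0.002,"dy":-0.006,"dz":0,"rx":0,"ry":0,"rz":0,"hand":0},{"dx":-0.004,"dy":-0.01,"dz":0,"rx":0,"ry":0,"rz":0,"hand":0},{"dx":-0.004,"dy":-0.01,"dz":0,"rx":0,"ry":0,"rz":0,"hand":0},{"dx":-0.004,"dy":-0.01,"dz":0,"rx":0,"ry":0,"rz":0,"hand":0},{"dx":-0.004,"dy":-0.01,"dz":0,"rx":0,"ry":0,"rz":0,"hand":0},{"dx":-0.004,"dy":-0.01,"dz":0,"rx":0,"ry":0,"rz":0,"hand":0},{"dx":-0.004,"dy":-0.01,"dz":0,"rx":0,"ry":0,"rz":0,"hand":0},{"dx":-0.003,"dy":-0.01,"dz":0,"rx":0,"ry":0,"rz":0,"hand":0},{"dx":-0.002,"dy":-0.006,"dz":0,"rx":0,"ry":0,"rz":0,"hand":0},{"dx":0,"dy":-0.003,"dz":0,"rx":0,"ry":0,"rz":0,"hand":0},{"dx":0,"dy":0,"dz":0,"rx":0,"ry":0,"rz":0,"hand":0}]'
python3 -m pendant '[{"dx":0,"dy":0,"dz":0,"rx":0.5,"ry":-1,"rz":0,"hand":0},{"dx":0,"dy":0,"dz":0,"rx":1.5,"ry":-2,"rz":0,"hand":0},{"dx":0,"dy":0,"dz":0,"rx":2,"ry":-2.5,"rz":0,"hand":0},{"dx":0,"dy":0,"dz":0,"rx":2,"ry":-2.5,"rz":0,"hand":0},{"dx":0,"dy":0,"dz":0,"rx":2,"ry":-2.5,"rz":0,"hand":0},{"dx":0,"dy":0,"dz":0,"rx":2,"ry":-2.5,"rz":0,"hand":0},{"dx":0,"dy":0,"dz":0,"rx":2,"ry":-2.5,"rz":0,"hand":0},{"dx":0,"dy":0,"dz":0,"rx":2,"ry":-2.5,"rz":0,"hand":0},{"dx":0,"dy":0,"dz":0,"rx":2,"ry":-2.5,"rz":0,"hand":0},{"dx":0,"dy":0,"dz":0,"rx":2,"ry":-2.5,"rz":0,"hand":0},{"dx":0,"dy":0,"dz":0,"rx":1.5,"ry":-2,"rz":0,"hand":0},{"dx":0,"dy":0,"dz":0,"rx":0.5,"ry":-1,"rz":0,"hand":0}]'
python3 -m pendant '[{"dx":0,"dy":0,"dz":0,"rx":0,"ry":0,"rz":0,"hand":0},{"dx":0,"dy":0,"dz":0,"rx":0,"ry":0,"rz":0,"hand":0},{"dx":0,"dy":0,"dz":0,"rx":0,"ry":0,"rz":0,"hand":0},{"dx":0,"dy":0,"dz":0,"rx":0,"ry":0,"rz":0,"hand":0},{"dx":0,"dy":0,"dz":0,"rx":0,"ry":0,"rz":0,"hand":0},{"dx":0,"dy":0,"dz":0,"rx":0,"ry":0,"rz":0,"hand":0}]'
python3 - <<'E'
from h import *
import pickle
o=[]
for n in ('wrist','side'): o.append(grab(n,n+'3.png'))
pickle.dump(o,open('w3.pkl','wb'))
cv2.imwrite('pics/v3.png',np.hstack([cv2.resize(x[1]['frame'],(400,300),interpolation=3) for x in o])[:,:,::-1])
s=o[0][0];M=q2R(s['ee_rot']);print(M[2],s['qpos'],s['contact_force'])
E
```

```text
clock: 4.92
position: [0.4575, -0.1627, 0.3246]
ee_rot: [0.0, 0.994, 0.107, 0.0]
contact_force: [0.4, 0.3, -4.6]
width: 0.0208
gripper_force: 98.3
clock: 5.92
position: [0.4599, -0.1652, 0.3221]
ee_rot: [-0.147, 0.954, 0.102, -0.241]
contact_force: [0.5, -0.6, -4.7]
width: 0.021
gripper_force: 98.6
clock: 6.42
position: [0.4574, -0.1633, 0.3249]
ee_rot: [-0.147, 0.954, 0.102, -0.24]
contact_force: [0.4, -0.1, -4.8]
width: 0.0208
gripper_force: 98.6
[-0.42824862 -0.32949007 -0.84145078] [-0.47365459  0.42612241  1.18794248 -0.01933551  2.09806274  0.87924458] [ 0.39859452 -0.11448914 -4.83690299]
```

View pics/wrist3.png

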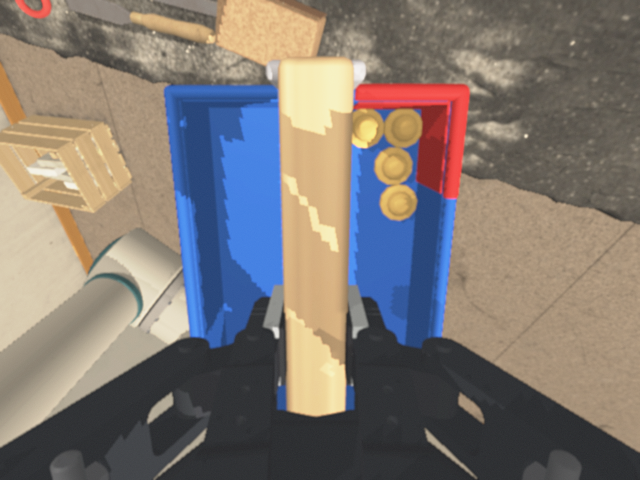

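View pics/side3.png

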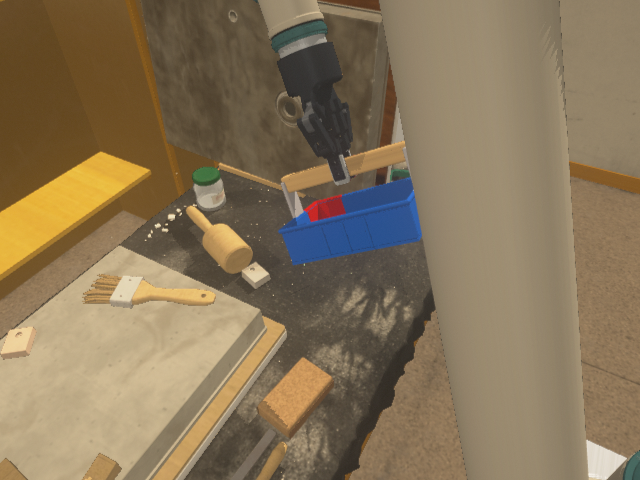

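The wrist view shows all four natches gathered by the red corner, at (367,128), (403,128), (393,166) and (398,203). The side view shows the tote held in the air and dipping to the red end. Next I'll check the distances, whether they have settled, and the corner height.

```bash
python3 - <<'E'
from h import *
s,d=grab('wrist','w4.png')
M=q2R(s['ee_rot']);T=s['position']
# tote frame: x=tool y, y=tool x, z=-tool z ; underside tool z = gz+.1
gz=0.1113-0.0821-0.012
W=lambda x,y,z:T+M@np.array([y+(-.0005),x,gz+.1-z])
Rc=W(.060,.085,.004);print('corner under z',W(.064,.089,0)[2],'red rim proj',proj(s,d,W(.064,.089,.05)),'far bar',proj(s,d,W(0,.093,.112)))
n=M@[0,0,-1];P0=W(0,0,.009)
for u,v in [(367,128),(403,128),(393,166),(398,203)]:
    p,r=ray(s,d,u,v);X=p+r*((P0-p)@n)/(r@n)-n*.005
    print((np.linalg.norm(X-Rc)*1e3).round(1))
a=cv2.imread('pics/wrist3.png')[100:230,350:420].astype(int);b=cv2.imread('pics/w4.png')[100:230,350:420];print('diff',abs(a-b).mean(), s['clock'])
print('side rim', )
E
```

```text
corner under z 0.16706926244488182 red rim proj (np.float64(435.9863151916965), np.float64(96.81648586847783)) far bar (np.float64(315.6669617585824), np.float64(70.51030648366768))
29.0
12.1
36.9
61.1
diff 1.278827838827839 6.5167
side rim
```

The predicted rim misses because I had the sign of the bar offset in the tool frame wrong. I'll recompute.

```bash
python3 - <<'E'
from h import *
s,d=grab('wrist','w5.png')
M=q2R(s['ee_rot']);T=s['position'];gz=-.0172
W=lambda x,y,z:T+M@np.array([y,x,gz+.1-z])
Rc=W(.060,.085,.004);print('corner under z',W(.064,.089,0)[2],'red rim',proj(s,d,W(.064,.089,.05)),'left rim',proj(s,d,W(-.064,.089,.05)),'far bar',proj(s,d,W(0,.093,.112)))
n=M@[0,0,-1];P0=W(0,0,.009)
for u,v in [(367,128),(403,128),(393,166),(398,203)]:
    p,r=ray(s,d,u,v);X=p+r*((P0-p)@n)/(r@n)-n*.005
    l=M.T@(X-T);print((np.linalg.norm(X-Rc)*1e3).round(1),'tote xy',l[1].round(3),l[0].round(3))
print('dips',np.degrees(np.arccos(M[2,:2])),s['width'],s['gripper_force'],s['clock'],abs(s['qd']).max())
E
```

```text
corner under z 0.1956820585484688 red rim (np.float64(460.480874149761), np.float64(88.79988432185979)) left rim (np.float64(170.83001758239863), np.float64(88.90248433526708)) far bar (np.float64(315.7415060888792), np.float64(49.255829469834055))
33.5 tote xy 0.029 0.073
16.5 tote xy 0.049 0.073
36.7 tote xy 0.045 0.052
56.1 tote xy 0.049 0.03
dips [115.38923742 109.26809568] 0.020318483880871777 98.54896545410156 6.5667 0.012736053471330814
```

All the conditions hold: the farthest natch is 56 mm from the corner, which is about 0.196 m up. The dips are 25° and 19°, and the natches are at rest.

```bash
python3 -c "
from rig import manip
print(manip.sign_off())"
```

```text
the job is handed in; nothing more can be done
None
```

The job is handed in, though no verdict came back: the tote is held still at about 99 N, red corner lowest and about 0.20 m above the table, with all four natches within about 56 mm of it and nothing spilled.

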